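# Fit the steel forming template onto its holder

## Robot

A 6-joint arm with a two-finger parallel gripper is mounted at the origin on the work surface. World frame = base frame: x ahead of the robot, y to its left, z up, the work surface at z = 0. Lengths are in m, angles in rad, forces in N, time in s.
With the tool pointing down it reaches from about 0.225 to 0.725 m from the base axis. Payload 3.1 kg.
Tool frame: the origin (TCP) lies midway between the tips of the shut fingers; the grasp point (between the pads) lies arm.hold_point_z behind it (arm.hold_point_z is the distance from the TCP to the grasp point, in m); z points along the fingers, y is the line along which they close (so a half turn about z gives the same grasp; the last joint's range is limited). The gripper opens to 85 mm and grips with 20 to 120 N. Pads are 22 mm wide; open, the fingers measure 114 mm over their backs; the gripper's body (76 mm by 85 mm) begins 54 mm behind the grasp point. The pads swing forward as they close: fully open they stand 13 mm farther back than shut.
Start: joints at [-1.254, 0.048, 0.099, 1.622, 0, 1.443], TCP at [0.226, -0.474, 0.231] pointing down, gripper open.
Joint ranges: [-2.91, 2.91], [-0.99, 1.94], [-1.21, 1.42], [-2.12, 2.29], [-1.49, 1.47], [-3.14, 3.14]. Speed limits (rad/s): [2.79, 2.79, 3.14, 3.14, 3.14, 3.14].

## Interface

Orientations are given as [roll, pitch, yaw] about the fixed x, y, z axes, in that order (R = Rz(yaw) Ry(pitch) Rx(roll)).
In Python, from bench import readout, imaging, job, models, arm gives the robot as it stands.
- The arm moves only by the tool move_arm, never from a script. Its argument "commands" is a list that holds one entry, the list of rows, each a list of 4 numbers: the shift along the tool's x, y, z in mm, then the turn about the tool's z in rad. In form: [[[tx, ty, tz, twist], ...]]. A call has 1 to 10 rows; each row shifts and turns the commanded pose from where the row before left it, along the tool's axes as they then stand; what a row does not reach is not made up. A row lasts 1/12 s, in which the tool goes at most 41.7 mm and 7.16 degrees, less where a joint would pass 70% of its speed; a pose out of reach is approached as far as the arm can. A call with a gripper value outside its range is refused whole. "fingers" is the opening in per cent of the stroke, from 0 (shut) to 100 (fully open), set as the call begins (left out, the last holds). The fingers move at their own pace and stop on an object; "squeeze" is the grip in N (left out, the last holds). Time passes only in rows, so rows that do not move let the fingers close. It gives the time, the measured TCP pose, the force, the opening and the grip force at its end, in the units of the state.
- readout.sense(): the state, without advancing time (a new reading comes with each control period).
- imaging.capture(name): name is "scene" or "side" or "wrist"; returns (picture, depth): 384x512x3 uint8, red, green, blue; 384x512 float32, m along the optical axis (not along the pixel's ray), 0 where there is no reading.
- imaging.camera_model(name): a dict with "fx", "fy", "cx", "cy" (pixels), "rvec" (rotation vector, rad) and "tvec" (3), from world to camera coordinates, as OpenCV has them. Camera axes: x right, y down, z forward; pixel columns grow to the right and rows downward; lengths in m; the calibration is good to about 2 mm. A picture is of the moment at which its call begins: read the wrist's pose just before it. camera_model takes no time and is no camera call; for the wrist camera it gives the pose at the moment of the call.
- job.hand_in(): hands the job in; it is judged then, once.
Trained networks look in the newest picture that a camera, given by its name, has taken for a name from the list of things; names that differ only in an ending like _2 or _b are one class to them, and where a whole thing is asked for, a point or a joint stands for the part that bears it (a point fixed in the world has none). Each returns a list of dicts, best first, with "confidence" (0 to 1); they miss things now and then, are a little off and sometimes report something else, mostly with a low value. They report only what shows in the picture. A call takes as long as a camera call. They do not tell look-alikes from the thing itself.
- models.masks_of(query, camera): "region" (384x512 bool, what is visible of it) and "extent" ([left, top, width, height] in pixels, round what is visible of it).
The state is a dict: "t": time; "joint_positions": joint angles; "joint_velocities": joint speeds; "effort": joint torques, N m; "position": TCP position; "eef_rot": TCP orientation; "wrist_force": force on the tool from outside, world axes, zero at the start; "wrist_torque": the same for the moment, N m; "finger_gap": opening from 0.0 (shut) to 1.0 (fully open); "grasp_force": force on a finger pad.
Only numpy, scipy, OpenCV 4.12 (cv2) and the standard library are available. Lean on these libraries where they do the work, as an engineer would, in place of code of your own. Each camera call takes 0.05 s, during which the arm holds its last target. There are 200 camera calls.

## Task

The thin T-shaped steel template lies on the worn, slightly sloping plaster block, between wooden boards where it cannot be gripped. Slide it out over the block's open front edge, touching down slowly and pressing only lightly because the plaster is brittle, until its narrow tongue can be pinched by its sides; then lift it clear and lower it gently, without dropping or forcing it, over the two studs of the iron holder, lying flat with its tongue out over the holder's front. Leave the pottery and hand tools where they are.

Things in the scene. Friction and masses are not known exactly. Their poses are not given: they have to be found in the camera images.
- template_mid (a point): The template: plain dark steel T-shaped plate, 3 mm thick, 130 mm long. This point: mid-length, on the centre line, half-way up the thickness; x points from tongue to head, y across, z up. Tongue 50 mm wide, from x = -65 mm (free end) to +5 mm; head 60 mm wide, x = +5 to +65 mm, with two round through holes, 13 mm diameter, at x = +35, y = +17 and -17 mm.
- nose (a point): Middle of the free end of the template's tongue, half-way up its thickness; same axes as the template.
- hole_left (a point): Centre of the hole at y = +17 mm of the template, at its underside.
- hole_right (a point): Centre of the hole at y = -17 mm of the template, at its underside.
- block: Fixed plaster block, 206 x 94 mm, origin: centre of its underside. Its bed (200 x 68 mm, between wooden boards 12 mm thick along both sides and across the +x end, tops 92 mm above the table) slopes, unevenly worn: it rises from 68 mm at the +x end to 80 mm at the open -x end, about 2 to 5 degrees. Brittle: over 20 N on it, even for an instant, damages it; touch down slowly.
- block_edge (a point): Middle of the bed's open front edge, on top (x = -100 mm, z = +80 mm of the block); x points level inwards along the boards, away from the edge, z up.
- studs_mid (a point): Holder's seat: top of a fixed grey iron block, 80 x 80 mm, 60 mm above the table. Point on this face half-way between two upright studs at y = +17 and -17 mm, each 8 mm in diameter, 14 mm tall, the last 5 mm tapering to 3 mm. Seat from x = -50 mm (front, to the robot) to +30; at x = +35 to +43 a back stop rises 22 mm above it. x: front to back, z up.
- stud_left (a point): Foot of the stud at y = +17 mm, on the seat.
- stud_right (a point): Foot of the stud at y = -17 mm, on the seat.
- holder: The iron holder as a whole, origin at the centre of its underside, 10 mm in front of the studs, same axes as the seat; its foot plate is 120 x 110 mm, 12 mm thick. The fitted template's x points the same way as the holder's: its tongue stands out 50 mm past the seat's front. It must not be pressed by the template with more than 25 N.
- template: The same template, origin at its underside (1.5 mm under template_mid). About 100 to 210 g; it balances about 2 mm on the head side of its middle. A light rubbing press of shut fingertips (about 6 to 12 N) drags it along the plaster and up its slope; how much is needed is not known, and with less the fingertips slip over it.
- pot: Bystander: round clay pot with a narrow neck, 68 mm wide, 60 mm tall; origin under its centre.
- saucer: Bystander: shallow clay bowl, 76 mm wide, 22 mm tall; origin under its centre.
- cup: Bystander: clay cup 60 mm wide, 70 mm tall; origin under its centre.
- brush: Bystander: brush about 170 mm long, lying on the table.
- modeller: Bystander: spatula-like modelling tool about 180 mm long, lying on the table.
- stamp: Bystander: turned wooden stamp, 40 mm wide, 54 mm tall, standing; origin under its centre.
Mind the look-alikes: they are no part of the job. There is more than one size of the template; the job needs the largest. Leave any red look-alike of the block alone.

How it is judged:
By the outcome, as a careful person would: the job done as asked, in the order asked, and still so for the second after the job is handed in, with the robot touching nothing.
It also fails if it takes over 72 s, if anything falls off the work surface, if the arm or the gripper's body presses on something with over 40 N, if the wrist force passes 120 N, or if a joint passes its speed limit or range.

## Working session

There is one attempt and no reset: what is moved stays moved. The work goes in short steps, Python scripts to look and compute and a tool call to move; the robot and the scene stay as the last step left them, time stands still between calls to the robot, and variables do not carry over. Pictures are saved under pics/ and viewed, at most 11 in all, crops included, and the job is handed in when it is done.

Besides the shell and the picture viewer there is one more tool, called by a JSON object that holds its "name" and its "arguments". move_arm: Moves the arm, as the interface text tells. Its arguments: {"type":"object","properties":{"commands":{"type":"array"},"fingers":{"type":"number"},"squeeze":{"type":"number"}},"required":["commands"]}

```bash
mkdir -p pics; ls; cat > h.py <<'E'
import numpy as np, cv2
from bench import readout, imaging, job, models, arm
def cam(n):
    m=imaging.camera_model(n); K=np.array([[m['fx'],0,m['cx']],[0,m['fy'],m['cy']],[0,0,1.]])
    R=cv2.Rodrigues(np.array(m['rvec'],float))[0]; return K,R,np.array(m['tvec'],float).ravel()
def cloud(n,d):
    K,R,t=cam(n); v,u=np.mgrid[:384,:512]
    p=np.stack([(u-K[0,2])/K[0,0]*d,(v-K[1,2])/K[1,1]*d,d],-1)
    w=(p-t)@R; w[d<=0]=np.nan; return w
def pix(n,P):
    K,R,t=cam(n); p=(np.atleast_2d(P)@R.T+t)@K.T; return p[:,:2]/p[:,2:]
def save(f,im): cv2.imwrite('pics/'+f,im[...,::-1])
E
python3 - <<'E'
from h import *
print(readout.sense()['position'],readout.sense()['eef_rot'],arm.hold_point_z)
ims=[]
for n in ['scene','side']:
    im,d=imaging.capture(n); ims.append(im); w=cloud(n,d); np.savez(n+'.npz',im=im,w=w)
    K,R,t=cam(n); print(n,'campos',-R.T@t)
    for q in ['template','block','holder']:
        for r in models.masks_of(q,n)[:4]:
            m=r['region']; print(n,q,round(r['confidence'],2),r['extent'],np.nanmedian(w[m],0).round(3))
a=np.vstack(ims); save('a.png',cv2.resize(a,(400,600)) if 0 else np.hstack([cv2.resize(x,(400,300)) for x in ims])); save('scene.png',cv2.resize(ims[0],(800,600)))
E
```

```text
pics
[ 0.22568794 -0.47333199  0.2301078 ] [-3.13923902e+00 -3.02927002e-04  4.44781797e-01] 0.0187
scene campos [0.96769983 0.45130154 1.13598523]
scene template 0.7 [327.4, 191.9, 24.0, 12.3] [0.318 0.191 0.001]
scene template 0.69 [291.5, 185.9, 12.4, 23.7] [0.421 0.085 0.001]
scene block 0.82 [245.1, 111.8, 58.6, 61.4] [ 0.359 -0.092  0.072]
scene block 0.65 [256.7, 208.8, 69.4, 69.8] [0.624 0.213 0.076]
scene block 0.36 [335.1, 296.0, 12.9, 15.1] [0.594 0.424 0.021]
scene holder 0.9 [185.3, 154.6, 41.5, 35.0] [ 0.598 -0.179  0.055]
side campos [0.45202252 0.87869214 0.79815883]
side template 0.83 [314.6, 250.9, 31.4, 24.5] [0.319 0.189 0.002]
side template 0.8 [223.6, 228.9, 49.5, 19.4] [0.563 0.198 0.078]
side template 0.63 [280.1, 224.3, 27.7, 18.2] [0.421 0.082 0.002]
side template 0.53 [225.4, 190.2, 16.1, 25.7] [0.637 0.02  0.04 ]
side block 0.96 [201.7, 221.6, 75.0, 49.2] [0.587 0.239 0.07 ]
side block 0.61 [289.7, 168.2, 65.6, 37.7] [ 0.347 -0.069  0.07 ]
side holder 0.62 [233.8, 153.4, 38.3, 32.9] [ 0.588 -0.174  0.044]
side holder 0.33 [226.5, 228.9, 41.4, 20.1] [0.559 0.199 0.078]
```

View pics/scene.png

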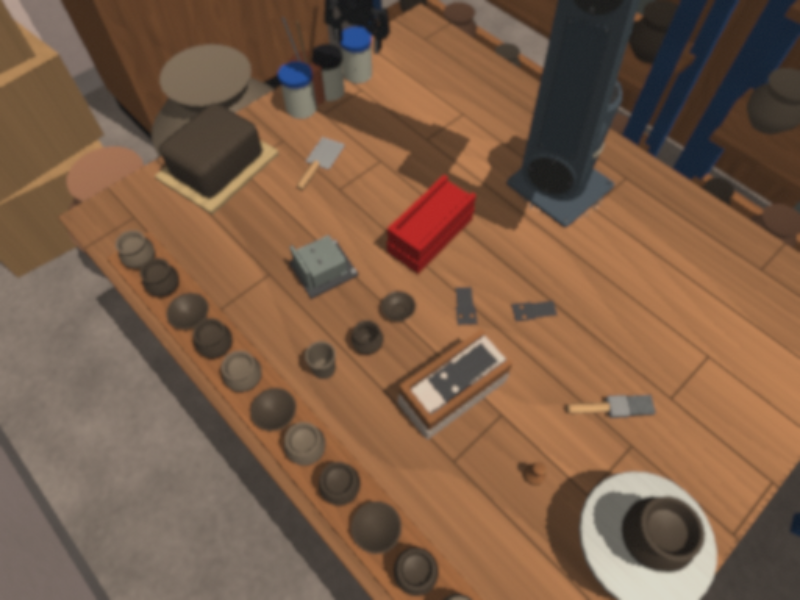

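```bash
python3 - <<'E'
from h import *
im=np.load('side.npz')['im']; save('side.png',cv2.resize(im[130:330,150:417],(800,600),interpolation=cv2.INTER_CUBIC))
E
```

```text
(no output)
```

View pics/side.png

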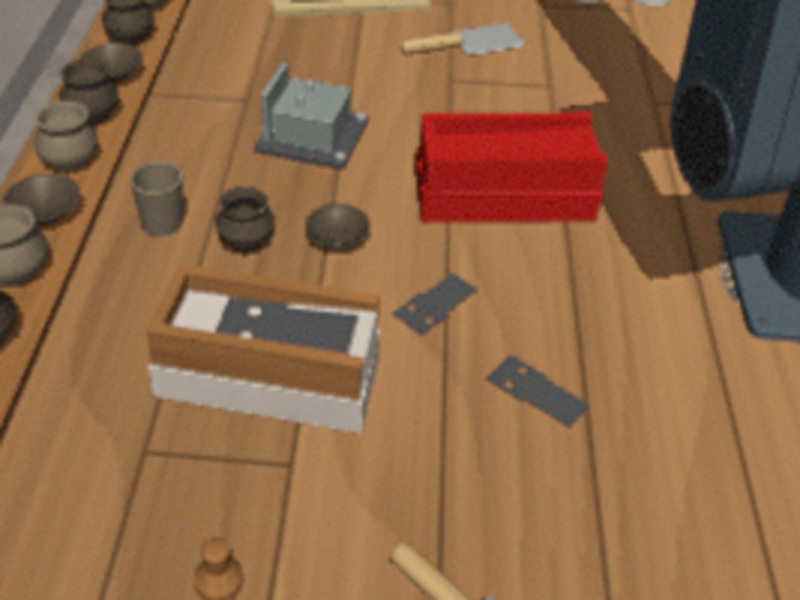

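The scene shows the block with the template at about (455,380) of the 800x600 view, its open end towards the robot. The holder is at (322,262), the red decoy at (432,222) and two smaller templates lie on the table. Next I fit poses.

```bash
python3 - <<'E'
from h import *
s=readout.sense(); K,R,t=cam('wrist'); c=-R.T@t
from scipy.spatial.transform import Rotation as Ro
T=Ro.from_euler('xyz',s['eef_rot']).as_matrix()
print('cam in tool',T.T@(c-s['position']),'axis',(T.T@R.T).round(3).tolist(),K[0,0])
def rect(p): 
    r=cv2.minAreaRect(p.astype(np.float32)*1000); return [np.round(x,1) for x in r[0]],np.round(r[1],1),round(r[2],1)
for n in ['scene','side']:
    f=np.load(n+'.npz'); w=f['w']; im=f['im'].astype(int)
    near=lambda x,y,r:np.hypot(w[...,0]-x,w[...,1]-y)<r
    b=near(.58,.21,.16)&(w[...,2]>.055)&(w[...,2]<.11); print(n,'block',b.sum(),rect(w[b][:,:2]),np.percentile(w[b][:,2],[2,50,98]).round(4))
    dk=b&(im.max(-1)<95)&(w[...,2]<.095)
    m=cv2.morphologyEx(dk.astype(np.uint8),cv2.MORPH_OPEN,np.ones((3,3))); k,l,st,_=cv2.connectedComponentsWithStats(m); i=1+st[1:,4].argmax(); m=l==i
    print(' template',m.sum(),rect(w[m][:,:2]),np.percentile(w[m][:,2],[5,50,95]).round(4))
    h=near(.6,-.175,.09)&(w[...,2]>.052)&(w[...,2]<.068); print(' seat',h.sum(),rect(w[h][:,:2]))
    h=near(.6,-.175,.09)&(w[...,2]>.071)&(w[...,2]<.09); print(' high',h.sum(),rect(w[h][:,:2]) if h.sum()>3 else '')
    h=near(.6,-.175,.12)&(w[...,2]>.008)&(w[...,2]<.016); print(' foot',h.sum(),rect(w[h][:,:2]))
E
```

```text
cam in tool [ 0.08173846 -0.001629   -0.14340495] axis [[0.0, -0.949, -0.315], [1.0, 0.0, 0.0], [-0.0, -0.315, 0.949]] 319.7503557357447
scene block 2200 ([np.float64(580.5), np.float64(203.3)], array([ 94. , 202.4]), 83.8) [0.0613 0.0778 0.0945]
 template 534 ([np.float64(561.5), np.float64(204.3)], array([ 55.2, 121.3]), 84.2) [0.0709 0.0763 0.0818]
 seat 508 ([np.float64(590.4), np.float64(-200.1)], array([84.4, 93.4]), 77.8)
 high 59 ([np.float64(630.6), np.float64(-204.8)], array([44.6, 68.2]), 23.5)
 foot 259 ([np.float64(584.9), np.float64(-198.3)], array([110.3, 119.8]), 77.4)
side block 2403 ([np.float64(581.5), np.float64(200.3)], array([ 97.9, 203.5]), 83.6) [0.0578 0.0795 0.0939]
 template 439 ([np.float64(562.6), np.float64(195.7)], array([ 48.1, 125.7]), 80.2) [0.0729 0.0778 0.0821]
 seat 326 ([np.float64(590.1), np.float64(-202.7)], array([83.2, 91.3]), 79.0)
 high 47 ([np.float64(616.5), np.float64(-207.7)], array([76.6, 44. ]), 76.6)
 foot 204 ([np.float64(586.4), np.float64(-197.6)], array([108.1, 120.8]), 78.5)
```

```bash
cat >> h.py <<'E'
from scipy.spatial.transform import Rotation as Ro
def plan(target,yaw,n,start=None):
    """rows (mm, rad), rounded, from the measured pose to target, in n rows"""
    s=readout.sense(); p=np.array(s['position'] if start is None else start[0]); y=s['eef_rot'][2] if start is None else start[1]
    dy=yaw-y; rows=[]
    for i in range(n):
        d=(np.array(target)-p)/(n-i); c,si=np.cos(y),np.sin(y)
        L=np.round(1000*np.array([c*d[0]+si*d[1],si*d[0]-c*d[1],-d[2]])); tw=round(-(yaw-y)/(n-i),2)
        rows.append([*L.astype(int).tolist(),tw]); L=L/1000
        p=p+[c*L[0]+si*L[1],si*L[0]-c*L[1],-L[2]]; y-=tw
    for i in range(0,n,10): print(str(rows[i:i+10]).replace(' ',''))
    print('end',p.round(4),round(y,4)); return p,y
E
python3 -c "
from h import *
plan([.6,-.2,.23],2.93,20)"
```

```text
[[23,-4,0,np.float64(-0.12)],[23,-2,0,np.float64(-0.12)],[23,1,0,np.float64(-0.12)],[23,4,0,np.float64(-0.13)],[22,7,0,np.float64(-0.12)],[21,10,0,np.float64(-0.13)],[20,12,0,np.float64(-0.12)],[18,14,0,np.float64(-0.13)],[16,17,0,np.float64(-0.12)],[14,18,0,np.float64(-0.13)]]
[[11,20,0,np.float64(-0.12)],[9,21,0,np.float64(-0.13)],[6,22,0,np.float64(-0.12)],[3,23,0,np.float64(-0.13)],[0,23,0,np.float64(-0.12)],[-2,23,0,np.float64(-0.13)],[-5,23,0,np.float64(-0.12)],[-8,22,0,np.float64(-0.13)],[-11,21,1,np.float64(-0.12)],[-14,20,0,np.float64(-0.13)]]
end [ 0.6005 -0.1998  0.2301] 2.9348
```

{"name": "move_arm", "arguments": {"commands": [[[23,-4,0,-0.12],[23,-2,0,-0.12],[23,1,0,-0.12],[23,4,0,-0.12],[22,7,0,-0.12],[21,10,0,-0.12],[20,12,0,-0.12],[18,14,0,-0.12],[16,17,0,-0.12],[14,18,0,-0.12]]]}}

```text
t: 1.23
position: [0.415, -0.3385, 0.2314]
eef_rot: [3.141, 0.0, 1.651]
wrist_force: [1.0, -0.7, -0.5]
finger_gap: 1.004
grasp_force: 0.0
```

{"name": "move_arm", "arguments": {"commands": [[[12,20,0,-0.12],[10,21,0,-0.12],[8,22,0,-0.12],[5,23,0,-0.12],[3,23,0,-0.12],[0,23,0,-0.12],[-3,23,0,-0.12],[-6,22,0,-0.12],[-9,21,0,-0.12],[-12,20,0,-0.12]]]}}

```text
t: 2.07
position: [0.5997, -0.1986, 0.2313]
eef_rot: [-3.142, -0.0, 2.851]
wrist_force: [0.3, -0.7, 1.0]
finger_gap: 1.001
grasp_force: 0.0
```

```bash
sed -i 's/tw=round(-(yaw-y)\/(n-i),2)/tw=max(-.12,min(.12,float(round(-(yaw-y)\/(n-i),2))))/' h.py; python3 -c "
from h import *
s=readout.sense();print(s['t'],s['position'],s['eef_rot'],s['joint_positions'],s['joint_velocities'].round(2))
plan([.6,-.2,.23],2.93,2)"
```

```text
2.0667 [ 0.59974398 -0.19855857  0.23130396] [-3.14153092e+00 -3.23603767e-05  2.85084523e+00] [-4.25775157e-01  3.37754150e-01  4.31844880e-01  1.66491081e+00
 -6.55320485e-05 -1.35027730e-01] [ 0.39  0.47  0.59  0.11 -0.   -1.04]
[[0,-1,1,-0.04],[-1,0,0,-0.04]]
end [ 0.6004 -0.1998  0.2303] 2.9308
```

{"name": "move_arm", "arguments": {"commands": [[[0,0,0,-0.04],[0,0,0,0],[0,0,0,0],[0,0,0,0]]]}}

```text
t: 2.4
position: [0.5986, -0.1998, 0.2314]
eef_rot: [-3.141, -0.0, 2.883]
wrist_force: [0.0, -0.4, -0.0]
finger_gap: 1.0
grasp_force: 0.0
```

```bash
python3 - <<'E'
from h import *
s=readout.sense();print(s['t'],s['position'],s['eef_rot'],s['joint_velocities'].round(2))
im,d=imaging.capture('wrist'); w=cloud('wrist',d); np.savez('w1.npz',im=im,w=w)
save('w1.png',cv2.resize(im,(800,600)))
p=w.reshape(-1,3); 
for lo,hi in [(.055,.065),(.076,.09)]:
    q=p[(p[:,2]>lo)&(p[:,2]<hi)&(np.hypot(p[:,0]-.6,p[:,1]+.2)<.1)]; print(lo,len(q),np.median(q,0),cv2.minAreaRect(q[:,:2].astype(np.float32)*1000))
for q in ['stud_left','stud_right','studs_mid','holder']:
    for r in models.masks_of(q,'wrist')[:3]: print(q,r['confidence'],r['extent'],np.nanmedian(w[r['region']],0))
plan([.565,.2,.2],3.03,14)
E
```

```text
2.4 [ 0.59858666 -0.19978326  0.2313792 ] [-3.14136182e+00 -1.73064940e-04  2.88314830e+00] [-0.01 -0.01 -0.   -0.    0.   -0.  ]
0.055 6387 [ 0.58215679 -0.20121161  0.06105953] ((587.5426635742188, -202.18545532226562), (80.01179504394531, 86.99983215332031), 78.11512756347656)
0.076 752 [ 0.63086211 -0.21101421  0.08262194] ((615.08203125, -208.0409698486328), (79.31439971923828, 42.66096115112305), 77.6566390991211)
stud_left 0.69 [198.3, 98.5, 102.7, 121.1] [ 0.57930526 -0.19971557  0.0606592 ]
stud_right 0.79 [193.3, 97.1, 103.6, 122.0] [ 0.57938112 -0.19994247  0.06065964]
stud_right 0.16 [0.1, 60.5, 44.3, 52.3] [ 0.45755383 -0.42358398  0.01800877]
studs_mid 0.95 [196.6, 93.4, 104.6, 127.3] [ 0.5794653  -0.19981237  0.06065892]
holder 0.74 [198.5, 91.6, 99.1, 126.5] [ 0.57952972 -0.19991546  0.06065801]
[[10,27,2,-0.01],[9,27,2,-0.01],[9,27,2,-0.01],[9,27,2,-0.01],[8,27,2,-0.01],[8,28,2,-0.01],[8,28,2,-0.01],[8,28,3,-0.01],[7,28,2,-0.01],[7,28,3,-0.01]]
[[7,28,2,-0.01],[7,28,3,-0.01],[6,27,2,-0.01],[7,28,3,-0.02]]
end [0.5646 0.2003 0.1995] 3.0336
```

View pics/w1.png

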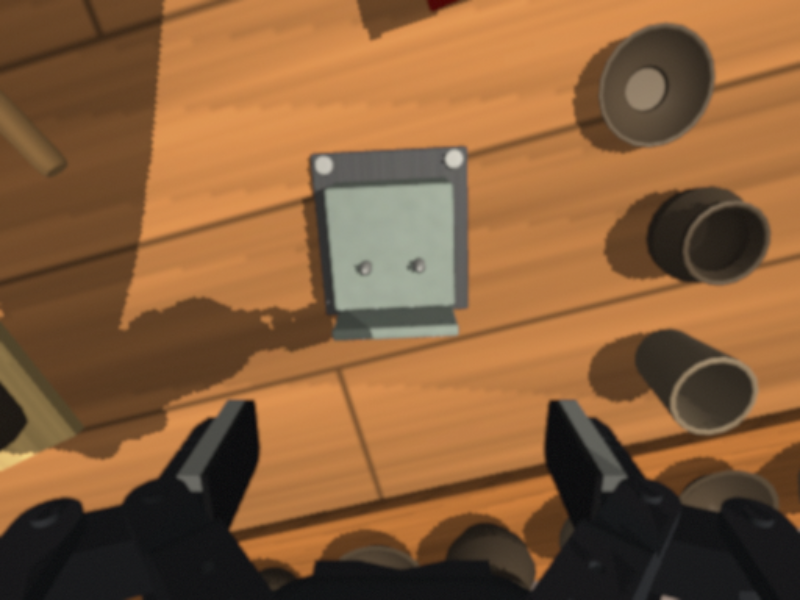

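The wrist view shows the holder seat with its studs at (364,268) and (417,266), tongue side towards the top of the picture. I'll go on to the block and refine the studs from this cloud.

{"name": "move_arm", "arguments": {"commands": [[[10,27,2,-0.01],[9,27,2,-0.01],[9,27,2,-0.01],[9,27,2,-0.01],[8,27,2,-0.01],[8,28,2,-0.01],[8,28,2,-0.01],[8,28,3,-0.01],[7,28,2,-0.01],[7,28,3,-0.01]]], "fingers": 0}}

```text
t: 3.48
position: [0.5753, 0.0881, 0.2097]
eef_rot: [3.141, 0.001, 2.984]
wrist_force: [-0.1, -0.6, -0.4]
finger_gap: -0.001
grasp_force: 0.0
```

{"name": "move_arm", "arguments": {"commands": [[[7,28,2,-0.01],[7,28,3,-0.01],[6,27,2,-0.01],[7,28,3,-0.02],[0,0,0,0],[0,0,0,0],[0,0,0,0]]]}}

```text
t: 4.07
position: [0.5645, 0.2003, 0.1994]
eef_rot: [-3.141, 0.0, 3.035]
wrist_force: [0.5, -0.1, 0.9]
finger_gap: -0.001
grasp_force: 0.0
```

```bash
python3 - <<'E'
from h import *
from scipy.cluster.vq import kmeans2
w=np.load('w1.npz')['w'].reshape(-1,3)
q=w[(w[:,2]>.0665)&(w[:,2]<.078)]; yaw=np.deg2rad(-12.1); ax=np.array([np.cos(yaw),np.sin(yaw)]); ay=np.array([-ax[1],ax[0]])
o=np.array([.5945,-.2036]); q=q[np.hypot(*(q[:,:2]-o).T)<.03]; print(len(q))
l=np.c_[(q[:,:2]-o)@ax,(q[:,:2]-o)@ay]; print(np.c_[l,q[:,2]].round(4)[:40].tolist())
s=readout.sense();print(s['t'],s['position'],s['eef_rot'],s['wrist_force'],s['finger_gap'])
im,d=imaging.capture('wrist'); w=cloud('wrist',d); np.savez('w2.npz',im=im,w=w); save('w2.png',cv2.resize(im,(800,600)))
b=(np.hypot(w[...,0]-.58,w[...,1]-.2)<.16)
t=b&(w[...,2]>.0895)&(w[...,2]<.097);print('boards',t.sum(),cv2.minAreaRect(w[t][:,:2].astype(np.float32)*1000))
dk=b&(w[...,2]>.06)&(w[...,2]<.09)&(im.max(-1)<95); m=cv2.morphologyEx(dk.astype(np.uint8),cv2.MORPH_OPEN,np.ones((3,3)))
k,l,st,_=cv2.connectedComponentsWithStats(m)
for i in range(1,k):
    if st[i,4]>300:
        P=w[l==i]; A=np.c_[P[:,:2]-P[:,:2].mean(0),np.ones(len(P))]; print(st[i],cv2.minAreaRect(P[:,:2].astype(np.float32)*1000),np.linalg.lstsq(A,P[:,2],rcond=None)[0],P.mean(0))
for q in ['template','block_edge']:
    for r in models.masks_of(q,'wrist')[:3]: print(q,r['confidence'],r['extent'],np.nanmedian(w[r['region']],0))
E
```

```text
113
[[-0.0045, 0.0175, 0.067], [-0.004, 0.0155, 0.0687], [-0.0045, 0.0164, 0.0707], [-0.0042, 0.0174, 0.0696], [-0.0041, 0.0184, 0.0694], [-0.0034, 0.0195, 0.067], [-0.0045, -0.017, 0.0687], [-0.0043, -0.016, 0.0678], [-0.0042, -0.0151, 0.0674], [-0.0035, 0.0144, 0.0705], [-0.0037, 0.0154, 0.0713], [-0.0039, 0.0163, 0.0724], [-0.0037, 0.0173, 0.0718], [-0.0035, 0.0183, 0.0714], [-0.0029, 0.0194, 0.0691], [-0.0023, 0.0204, 0.0669], [-0.004, -0.0188, 0.0702], [-0.0043, -0.0177, 0.0717], [-0.0042, -0.0168, 0.0714], [-0.0042, -0.0158, 0.0715], [-0.0034, -0.0151, 0.0687], [-0.0029, -0.0142, 0.0667], [-0.0025, 0.0134, 0.0704], [-0.0027, 0.0144, 0.0713], [-0.003, 0.0153, 0.0727], [-0.003, 0.0163, 0.073], [-0.003, 0.0173, 0.0732], [-0.0028, 0.0182, 0.0726], [-0.0026, 0.0192, 0.0718], [-0.0024, 0.0202, 0.0714], [-0.003, -0.0199, 0.0701], [-0.0031, -0.0189, 0.0704], [-0.0033, -0.0178, 0.0717], [-0.0033, -0.0168, 0.0719], [-0.003, -0.0159, 0.0709], [-0.003, -0.0149, 0.071], [-0.0029, -0.014, 0.0707], [-0.0018, -0.0133, 0.0666], [-0.0018, 0.0134, 0.0715], [-0.0021, 0.0143, 0.0728]]
4.0667 [0.564
[... 176 characters left out ...]
.411376953125), (92.46611785888672, 187.51776123046875), 83.53787231445312)
[230 120  10  56 356] ((529.4920654296875, 186.7765655517578), (7.13169527053833, 46.69210433959961), 84.4205551147461) [-0.06718736 -0.00045853  0.08034184] [0.52858644 0.18706643 0.08034184]
[ 227  188   66   59 1744] ((595.4717407226562, 200.46609497070312), (57.658817291259766, 58.02492904663086), 83.82780456542969) [-0.06783594  0.00853574  0.07556548] [0.60116155 0.20262441 0.07556548]
template 0.64 [64.6, 3.4, 104.2, 79.0] [0.41960724 0.08278012 0.00304962]
template 0.59 [223.5, 106.2, 69.7, 141.2] [0.5543113  0.2042256  0.07878104]
block_edge 0.84 [198.5, 82.2, 123.6, 216.8] [0.5423458  0.21710464 0.09159558]
```

View pics/w2.png

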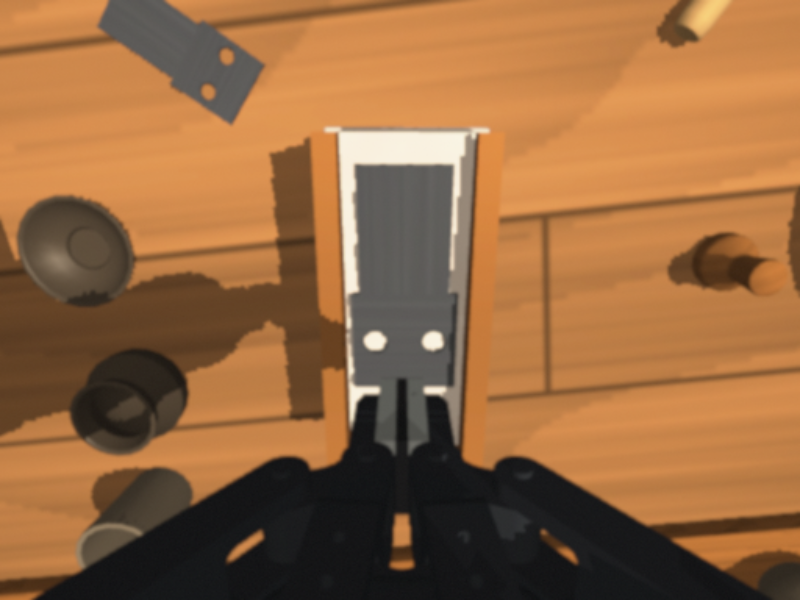

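The picture shows the template's nose edge at (404,165), its holes at (375,341) and (432,341), and the block's open edge along row 131.

```bash
python3 - <<'E'
from h import *
w=np.load('w2.npz')['w']
g=lambda u,v:w[int(v*.64),int(u*.64)]
e0,e1=g(345,136),g(470,136); n=g(404,168)
print('edge',e0,e1,'nose',n)
h=(g(375,341)+g(432,341))/2; print('holes',g(375,341),g(432,341))
for v in range(140,390,20): print(v,g(404,v).round(4))
a=h[:2]-n[:2]; print(np.linalg.norm(a),np.rad2deg(np.arctan2(a[1],a[0])))
u=a/np.linalg.norm(a); mid=n[:2]+.063*u; print('mid',mid)
plan([*(mid+.0*u),.115],np.pi-np.deg2rad(6.4),6)
E
```

```text
edge [0.48040749 0.18163106 0.07885062] [0.48712299 0.24364349 0.08096242] nose [0.49838688 0.20961558 0.08361387]
holes [0.5952414  0.18266955 0.07153245] [0.59925406 0.21555139 0.07046448]
140 [0.4851 0.2111 0.0795]
160 [0.4948 0.21   0.0801]
180 [0.5046 0.209  0.0821]
200 [0.5147 0.2079 0.0824]
220 [0.5244 0.2068 0.0811]
240 [0.5351 0.2057 0.0814]
260 [0.5464 0.2045 0.08  ]
280 [0.5577 0.2033 0.0799]
300 [0.5701 0.202  0.0775]
320 [0.5815 0.2007 0.0767]
340 [0.5944 0.1994 0.0755]
360 [0.607  0.198  0.0759]
380 [0.5539 0.2032 0.2053]
0.09941743089307963 -6.065579499701149
mid [0.56103418 0.20295858]
[[1,1,14,0.0],[1,0,14,0.0],[1,1,14,0.0],[0,0,14,0.0],[1,1,14,0.0],[0,0,15,0.0]]
end [0.5612 0.2029 0.1146] 3.0328
```

{"name": "move_arm", "arguments": {"commands": [[[1,1,18,0],[1,0,18,0],[1,1,18,0],[0,0,18,0],[1,1,18,0],[0,0,14,0],[0,0,4,0],[0,0,2,0],[0,0,0,0],[0,0,0,0]]]}}

```text
t: 5.05
position: [0.5618, 0.204, 0.0907]
eef_rot: [3.141, 0.002, 3.034]
wrist_force: [0.5, -0.4, -0.2]
finger_gap: -0.001
grasp_force: 0.0
```

{"name": "move_arm", "arguments": {"commands": [[[0,0,1,0],[0,0,1,0],[0,0,1,0],[0,0,0.5,0],[0,0,0.5,0],[0,0,0,0],[0,0,0,0]]]}}

```text
t: 5.63
position: [0.5608, 0.2042, 0.0852]
eef_rot: [-3.141, -0.0, 3.035]
wrist_force: [0.1, 0.2, 0.7]
finger_gap: -0.001
grasp_force: 0.0
```

{"name": "move_arm", "arguments": {"commands": [[[0,0,0.4,0],[0,0,0.4,0],[0,0,0.4,0],[0,0,0.4,0],[0,0,0.4,0],[0,0,0.4,0],[0,0,0.4,0],[0,0,0.4,0],[0,0,0,0]]]}}

```text
t: 6.38
position: [0.5608, 0.2041, 0.082]
eef_rot: [-3.142, -0.0, 3.035]
wrist_force: [0.4, -0.2, -0.3]
finger_gap: 0.002
grasp_force: 0.0
```

{"name": "move_arm", "arguments": {"commands": [[[0,0,0.3,0],[0,0,0.3,0],[0,0,0.3,0],[0,0,0,0],[0,0,0,0]]]}}

```text
t: 6.8
position: [0.5608, 0.2042, 0.0812]
eef_rot: [-3.142, -0.0, 3.035]
wrist_force: [-0.3, 0.1, -0.3]
finger_gap: 0.002
grasp_force: 0.0
```

{"name": "move_arm", "arguments": {"commands": [[[0,0,0.3,0],[0,0,0.3,0],[0,0,0.3,0],[0,0,0,0]]]}}

```text
t: 7.13
position: [0.5608, 0.2042, 0.0802]
eef_rot: [-3.142, -0.0, 3.035]
wrist_force: [-0.2, -0.3, -0.2]
finger_gap: 0.0
grasp_force: 0.0
```

{"name": "move_arm", "arguments": {"commands": [[[0,0,0.3,0],[0,0,0.3,0],[0,0,0,0]]]}}

```text
t: 7.38
position: [0.5608, 0.2041, 0.0796]
eef_rot: [-3.142, -0.0, 3.035]
wrist_force: [0.3, 0.6, -0.8]
finger_gap: 0.003
grasp_force: 0.0
```

{"name": "move_arm", "arguments": {"commands": [[[0,0,0.3,0],[0,0,0.3,0],[0,0,0,0]]]}}

```text
t: 7.63
position: [0.5608, 0.2041, 0.079]
eef_rot: [-3.142, -0.0, 3.035]
wrist_force: [0.6, 0.1, 0.1]
finger_gap: 0.0
grasp_force: 0.0
```

{"name": "move_arm", "arguments": {"commands": [[[0,0,0.3,0],[0,0,0.3,0],[0,0,0,0]]]}}

```text
t: 7.88
position: [0.5608, 0.2041, 0.0784]
eef_rot: [-3.142, -0.0, 3.035]
wrist_force: [0.7, -0.4, -0.1]
finger_gap: -0.003
grasp_force: 0.0
```

{"name": "move_arm", "arguments": {"commands": [[[0,0,0.3,0],[0,0,0,0]]]}}

```text
t: 8.05
position: [0.5608, 0.2041, 0.0781]
eef_rot: [-3.142, -0.0, 3.035]
wrist_force: [-0.5, -0.1, -0.7]
finger_gap: -0.001
grasp_force: 0.0
```

{"name": "move_arm", "arguments": {"commands": [[[0,0,0.3,0],[0,0,0,0]]]}}

```text
t: 8.22
position: [0.5608, 0.2041, 0.0779]
eef_rot: [-3.142, -0.0, 3.035]
wrist_force: [1.1, 0.8, -0.3]
finger_gap: -0.001
grasp_force: 0.0
```

{"name": "move_arm", "arguments": {"commands": [[[0,0,0.3,0],[0,0,0,0]]]}}

```text
t: 8.38
position: [0.5609, 0.2042, 0.0778]
eef_rot: [3.142, 0.0, 3.035]
wrist_force: [-0.7, 0.9, 0.3]
finger_gap: -0.0
grasp_force: 0.3
```

{"name": "move_arm", "arguments": {"commands": [[[0,0,0.3,0],[0,0,0,0]]]}}

```text
t: 8.55
position: [0.5609, 0.2042, 0.0777]
eef_rot: [3.142, 0.0, 3.035]
wrist_force: [-1.1, 0.6, 2.5]
finger_gap: -0.002
grasp_force: 1.1
```

{"name": "move_arm", "arguments": {"commands": [[[0,0,0.3,0],[0,0,0,0]]]}}

```text
t: 8.72
position: [0.5609, 0.2042, 0.0777]
eef_rot: [3.141, 0.0, 3.035]
wrist_force: [-0.9, -0.2, 4.4]
finger_gap: -0.003
grasp_force: 2.1
```

{"name": "move_arm", "arguments": {"commands": [[[0,0,0.3,0],[0,0,0,0]]]}}

```text
t: 8.88
position: [0.561, 0.2042, 0.0776]
eef_rot: [3.141, 0.001, 3.035]
wrist_force: [-2.5, -1.1, 5.9]
finger_gap: -0.001
grasp_force: 2.7
```

{"name": "move_arm", "arguments": {"commands": [[[0,0,0.3,0],[0,0,0.1,0],[1,0,0,0],[1,0,-0.1,0],[1,0,0,0],[1,0,-0.1,0],[1,0,0,0],[1,0,-0.1,0]]]}}

```text
t: 9.55
position: [0.5567, 0.205, 0.0779]
eef_rot: [3.14, 0.004, 3.035]
wrist_force: [3.4, -0.3, 5.4]
finger_gap: -0.001
grasp_force: 2.8
```

```bash
cat >> h.py <<'E'
ED=np.array([.4825,.2114]); U=np.array([np.cos(np.deg2rad(6.3)),-np.sin(np.deg2rad(6.3))])
def nose(tag,zmin=.074,zmax=.1):
    """overhang of the template's dark tongue past the edge, along U (mm)"""
    s=readout.sense(); im,d=imaging.capture('wrist'); w=cloud('wrist',d); save(tag+'.png',cv2.resize(im,(800,600)))
    np.savez(tag+'.npz',im=im,w=w)
    rel=w[...,:2]-ED; a=rel@U; b=rel@np.array([-U[1],U[0]])
    m=(w[...,2]>zmin)&(w[...,2]<zmax)&(abs(b)<.035)&(a>-.08)&(a<.09)&(im.max(-1)<95)
    m=cv2.morphologyEx(m.astype(np.uint8),cv2.MORPH_OPEN,np.ones((3,3)))>0
    A,B,Z=a[m],b[m],w[m][:,2]; n0=np.percentile(A,.5); k=A<n0+.03
    edges=[(np.percentile(B[(A>n0+i)&(A<n0+i+.01)],[2,98])*1000).round(1).tolist() for i in (.003,.013,.023)]
    print('t',s['t'],'pos',s['position'].round(4),'F',s['wrist_force'].round(1),'nose',round(n0*1000,1),'sides',edges,'z',Z[k].mean().round(4))
E
python3 -c "
from h import *
nose('n1')"
```

```text
t 9.55 pos [0.5567 0.205  0.0779] F [ 3.4 -0.3  5.4] nose 10.6 sides [[-22.9, 10.7], [-22.8, 11.6], [-22.7, 11.3]] z 0.0818
```

{"name": "move_arm", "arguments": {"commands": [[[1,0,0.2,0],[1,0,0.1,0],[1.5,0,-0.1,0],[2,0,-0.1,0],[2,0,-0.1,0],[2,0,-0.1,0],[2,0,-0.1,0]]]}}

```text
t: 10.18
position: [0.5458, 0.2063, 0.0786]
eef_rot: [3.14, 0.006, 3.034]
wrist_force: [3.8, -0.6, 6.3]
finger_gap: -0.0
grasp_force: 3.3
```

```bash
python3 -c "
from h import *
nose('n2')"
```

```text
t 10.1833 pos [0.5458 0.2063 0.0786] F [ 3.8 -0.6  6.3] nose 49.9 sides [[-32.5, 21.2], [-32.5, 30.5], [-32.5, 30.8]] z 0.0827
```

View pics/n2.png

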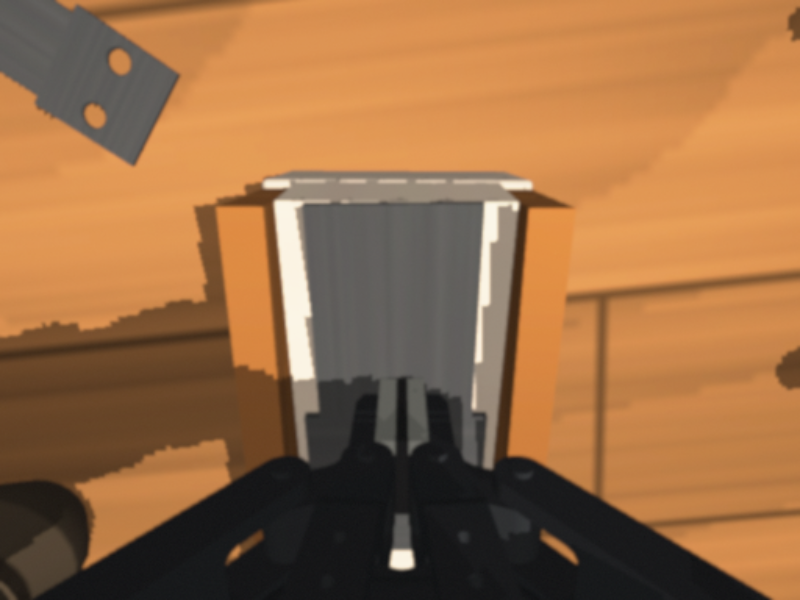

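The tongue's end is at (393,204), nearly at the block's edge, so the template follows the fingers. I'll adjust the detector's brightness threshold and keep dragging.

{"name": "move_arm", "arguments": {"commands": [[[2,0,0.1,0],[2,0,-0.1,0],[2,0,-0.1,0],[2,0,-0.1,0],[2,0,-0.2,0],[2,0,-0.1,0],[2,0,-0.1,0]]]}}

```text
t: 10.82
position: [0.5321, 0.2079, 0.0795]
eef_rot: [3.14, 0.006, 3.034]
wrist_force: [3.9, 0.0, 6.5]
finger_gap: -0.002
grasp_force: 3.6
```

```bash
sed -i 's/(im.max(-1)<95)$/(im.max(-1)<135)\&(np.ptp(im,axis=-1)<25)/' h.py; python3 -c "
from h import *
nose('n3')"
```

```text
t 10.8167 pos [0.5321 0.2079 0.0795] F [3.9 0.  6.5] nose -14.9 sides [[-23.0, 24.9], [-22.8, 24.6], [-22.9, 24.7]] z 0.0838
```

{"name": "move_arm", "arguments": {"commands": [[[2,0,-0.1,0],[2,0,-0.1,0],[2,0,-0.1,0],[2,0,-0.1,0],[2,0,-0.2,0],[2,0,-0.1,0],[2,0,-0.1,0],[2,0,-0.1,0]]]}}

```text
t: 11.53
position: [0.5164, 0.2096, 0.0805]
eef_rot: [3.14, 0.007, 3.034]
wrist_force: [3.4, -0.3, 7.3]
finger_gap: -0.003
grasp_force: 3.8
```

{"name": "move_arm", "arguments": {"commands": [[[2,0,-0.1,0],[2,0,-0.2,0],[2,0,-0.1,0],[2,0,-0.1,0],[2,0,-0.1,0],[2,0,-0.2,0],[1,0,-0.1,0],[0,0,0,0]]]}}

```text
t: 12.2
position: [0.5035, 0.2111, 0.0816]
eef_rot: [3.14, 0.007, 3.035]
wrist_force: [3.5, -0.5, 7.9]
finger_gap: -0.002
grasp_force: 4.2
```

```bash
python3 -c "
from h import *
nose('n4')"
```

```text
t 12.2 pos [0.5035 0.2111 0.0816] F [ 3.5 -0.5  7.9] nose -43.2 sides [[-22.7, 24.6], [-22.8, 24.9], [-22.8, 25.1]] z 0.0863
```

{"name": "move_arm", "arguments": {"commands": [[[0,0,-0.5,0],[0,0,-1,0],[0,0,-3,0],[0,0,-8,0],[0,0,-12,0],[0,0,-12,0],[0,0,-8,0],[0,0,-4,0],[0,0,0,0]]]}}

```text
t: 13.0
position: [0.5018, 0.211, 0.1298]
eef_rot: [3.14, 0.003, 3.035]
wrist_force: [0.5, -0.0, 0.0]
finger_gap: 0.002
grasp_force: 0.0
```

```bash
python3 -c "
from h import *
nose('n5')
plan([.4567,.2153,.13],3.0316,5)"
```

```text
t 13.0 pos [0.5018 0.211  0.1298] F [ 0.5 -0.   0. ] nose -44.8 sides [[-23.2, 23.7], [-23.1, 23.8], [-23.6, 24.3]] z 0.0855
[[9,0,0,0.0],[9,0,0,0.0],[9,0,0,0.0],[9,0,-1,0.0],[9,0,0,0.0]]
end [0.4565 0.2156 0.1297] 3.0349
```

View pics/n5.png

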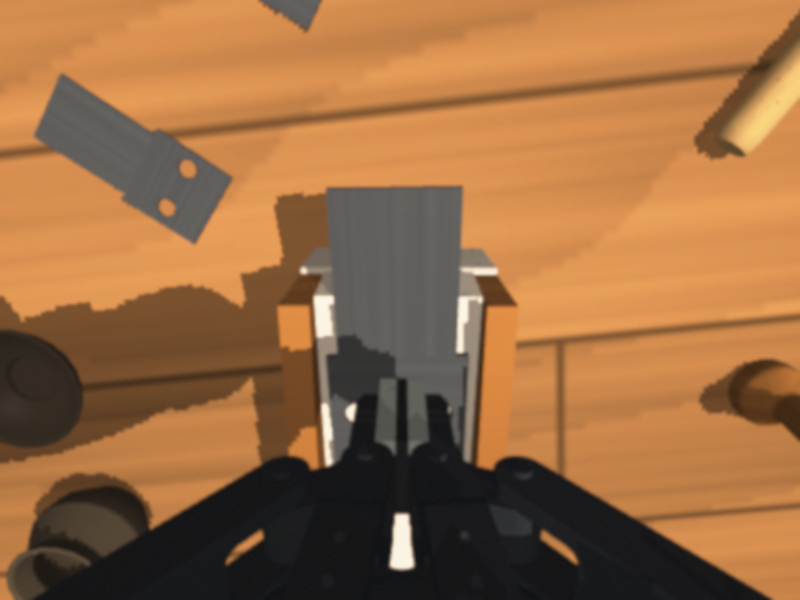

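The tongue (nose edge at row 187, columns 328 to 462) overhangs the block's front. I'll open, move over it and descend.

{"name": "move_arm", "arguments": {"commands": [[[9,0,0,0],[9,0,0,0],[9,0,0,0],[9,0,0,0],[9,0,0,0],[0,0,0,0],[0,0,5,0],[0,0,10,0],[0,0,15,0],[0,0,15,0]]], "fingers": 100}}

```text
t: 13.88
position: [0.4566, 0.2154, 0.0818]
eef_rot: [3.141, 0.001, 3.034]
wrist_force: [-0.7, -0.0, -0.5]
finger_gap: 0.998
grasp_force: 0.0
```

{"name": "move_arm", "arguments": {"commands": [[[0,0,10,0],[0,0,7,0],[0,0,4,0],[0,0,2,0],[0,0,0,0],[0,0,0,0]]], "squeeze": 20}}

```text
t: 14.38
position: [0.4565, 0.2155, 0.0603]
eef_rot: [3.141, 0.001, 3.035]
wrist_force: [0.4, -0.4, 0.3]
finger_gap: 0.999
grasp_force: 0.0
```

```bash
python3 -c "
from h import *
nose('n6')"
```

```text
t 14.3833 pos [0.4565 0.2155 0.0603] F [ 0.4 -0.4  0.3] nose -45.2 sides [[-23.5, 24.4], [-23.3, 24.7], [-23.2, 24.8]] z 0.0867
```

View pics/n6.png

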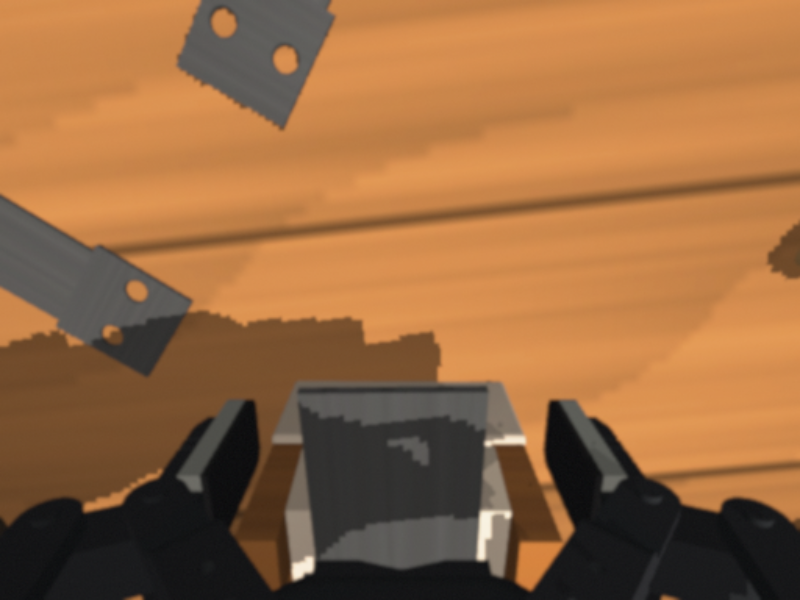

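The open pads straddle the tongue (columns 297 to 488, pads at 257 and 547), so I close gently.

{"name": "move_arm", "arguments": {"commands": [[[0,0,0,0],[0,0,0,0],[0,0,0,0],[0,0,0,0],[0,0,0,0],[0,0,0,0]]], "fingers": 0, "squeeze": 20}}

```text
t: 14.93
position: [0.4563, 0.2155, 0.0602]
eef_rot: [3.141, 0.001, 3.035]
wrist_force: [0.4, 0.4, 2.6]
finger_gap: 0.579
grasp_force: 20.9
```

{"name": "move_arm", "arguments": {"commands": [[[0,0,0,0],[0,0,0,0],[0,0,0,0]]], "squeeze": 70}}

```text
t: 15.18
position: [0.4563, 0.2155, 0.0603]
eef_rot: [3.141, 0.001, 3.035]
wrist_force: [-0.8, -0.8, 4.0]
finger_gap: 0.556
grasp_force: 71.1
```

{"name": "move_arm", "arguments": {"commands": [[[0,0,-0.5,0],[0,0,-1,0],[0,0,-2,0],[0,0,-4,0],[0,0,-6,0],[0,0,-8,0],[0,0,-8,0],[0,0,-8,0],[0,0,-8,0],[0,0,-8,0]]]}}

```text
t: 16.02
position: [0.4562, 0.2155, 0.1145]
eef_rot: [3.141, 0.001, 3.035]
wrist_force: [0.6, -0.3, -1.9]
finger_gap: 0.555
grasp_force: 72.0
```

{"name": "move_arm", "arguments": {"commands": [[[0,0,-10,0],[0,0,-10,0],[0,0,-10,0],[0,0,-8,0],[0,0,-6,0],[0,0,-3,0],[0,0,0,0],[0,0,0,0]]]}}

```text
t: 16.68
position: [0.4559, 0.2154, 0.1601]
eef_rot: [-3.141, -0.0, 3.035]
wrist_force: [-0.4, -0.1, -1.3]
finger_gap: 0.556
grasp_force: 72.0
```

```bash
python3 - <<'E'
from h import *
s=readout.sense(); print(s['t'],s['position'],s['eef_rot'],s['wrist_force'],s['finger_gap'],s['grasp_force'])
T=Ro.from_euler('xyz',s['eef_rot']).as_matrix()
im,d=imaging.capture('wrist'); w=cloud('wrist',d); save('g1.png',cv2.resize(im,(800,600)))
L=(w-s['position'])@T*1000; z=L[...,2]
m=(abs(L[...,1])<22)&(L[...,0]>-110)&(L[...,0]<40)&(z>-45)&(z<5)
P=L[m]; print(len(P),np.percentile(P,[1,50,99],axis=0).round(1))
m2=m&(L[...,0]>-8)
P=L[m2];A=np.c_[P[:,0],P[:,1],np.ones(len(P))]; print('z fit in tool',np.linalg.lstsq(A,P[:,2],rcond=None)[0],len(P))
np.savez('g1.npz',im=im,L=L)
# side/scene cams
for n in ['side','scene']:
    im2,d2=imaging.capture(n); w2=cloud(n,d2); l=(w2-s['position'])@T*1000
    k=(abs(l[...,1])<33)&(l[...,0]>-110)&(l[...,0]<40)&(l[...,2]>-45)&(l[...,2]<10)
    print(n,k.sum(),np.percentile(l[k],[1,50,99],axis=0).round(1)); 
    q=l[k]; q=q[q[:,0]<-20]; A=np.c_[q[:,:2],np.ones(len(q))]; print(np.linalg.lstsq(A,q[:,2],rcond=None)[0],len(q))
    v,u=np.where(k); 
    if n=='side': np.savez('s1.npz',im=im2,l=l); c=im2[max(0,v.min()-30):v.max()+40,max(0,u.min()-40):u.max()+40]; save('s1.png',cv2.resize(c,None,fx=4,fy=4)[:600,:800])
E
```

```text
16.6833 [0.45587871 0.2153704  0.16005883] [-3.14144223e+00 -2.81940344e-04  3.03478123e+00] [-0.38802844 -0.12504616 -1.27864984] 0.5556626199204843 71.98871612548828
11068 [[-44.2 -21.6 -27.3]
 [ -7.7  -0.1 -24. ]
 [ 18.5  21.5 -20. ]]
z fit in tool [-8.29085279e-02 -2.69670478e-04 -2.49222585e+01] 5579
side 557 [[-109.4  -31.   -27.4]
 [ -60.7    2.8  -17.8]
 [  16.    30.4   -8.3]]
[-1.05051808e-01  5.70491298e-03 -2.44218216e+01] 483
scene 797 [[-108.9  -28.7  -39. ]
 [ -51.6    0.4  -17.8]
 [  11.    30.9   -8.2]]
[-1.10117155e-01  1.95823546e-03 -2.33975805e+01] 587
```

View pics/s1.png

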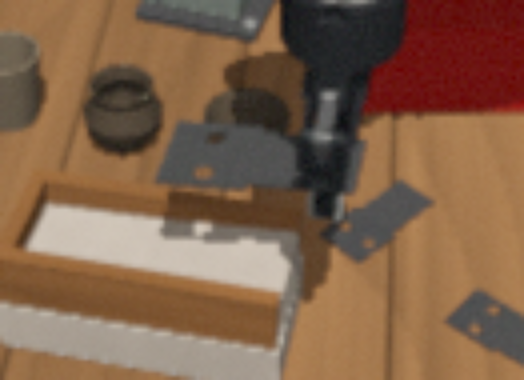

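The side view shows the template held level-ish by its tongue, clear of the block, with its holes at (215,137) and (203,173). Next I measure the holes in the tool frame and refine the studs.

```bash
python3 - <<'E'
from h import *
f=np.load('s1.npz'); l=f['l']; im=f['im'].astype(int)
# holes: pixels in head outline whose depth lies far under the plate; project along ray onto plate plane
s=readout.sense(); T=Ro.from_euler('xyz',s['eef_rot']).as_matrix(); p=np.array(s['position'])
for n in ['side','scene']:
    K,R,t=cam(n); c=-R.T@t; im2,d2=imaging.capture(n); w2=cloud(n,d2)
    v,u=np.mgrid[:384,:512]; ray=np.stack([(u-K[0,2])/K[0,0],(v-K[1,2])/K[1,1],np.ones_like(u,float)],-1)@R
    nz=T@np.array([.1,0,1]); off=-24.4e-3  # plane z+.1x=-24.4mm in tool
    k=(off-(c-p)@nz)/(ray@nz); X=((c+ray*k[...,None])-p)@T*1000
    l=(w2-p)@T*1000; gap=l[...,2]-X[...,2]
    on=abs(gap)<8; head=(abs(X[...,1])<45)&(X[...,0]<-35)&(X[...,0]>-125)
    q=X[on&head&(X[...,0]<-55)]; print(n,'head x',np.percentile(q[:,0],[.5,99.5]).round(1),'y',np.percentile(q[:,1],[.5,99.5]).round(1))
    m=(~on&(abs(X[...,1])<26)&(X[...,0]<-65)&(X[...,0]>-100)).astype(np.uint8)
    nn,lab,st,_=cv2.connectedComponentsWithStats(m)
    for i in range(1,nn):
        if st[i,4]>3: print('  hole',st[i,4],X[lab==i].mean(0).round(1))
L=np.load('g1.npz'); LL=L['L']; im=L['im']; k=(abs(LL[...,1])<20)&(abs(LL[...,2]+26)<4)&(LL[...,0]>0)&(LL[...,0]<40)
print('nose x',np.percentile(LL[k][:,0],[98,99,99.8]))
k=(abs(LL[...,2]+25)<6)&(LL[...,0]>12)&(LL[...,0]<40)&(abs(LL[...,1])<35); print('y edges',np.percentile(LL[k][:,1],[.5,99.5]))
w=np.load('w1.npz')['w'].reshape(-1,3); yaw=np.deg2rad(-12.1); ax=np.array([np.cos(yaw),np.sin(yaw)]); ay=np.array([-ax[1],ax[0]]); o=np.array([.5945,-.2036])
q=w[(w[:,2]>.0655)&(w[:,2]<.078)&(np.hypot(*(w[:,:2]-o).T)<.03)]; l=np.c_[(q[:,:2]-o)@ax,(q[:,:2]-o)@ay]*1000
for sg in (1,-1):
    a=l[l[:,1]*sg>5]; b=q[l[:,1]*sg>5]; tp=b[:,2]>.0725; print('stud',len(a),a.min(0),a.max(0),'top',a[tp].mean(0),tp.sum())
plan([.515,-.1865,.16],2.93,14)
E
```

```text
side head x [-112.8  -55.3] y [-32.3  30.1]
  hole 9 [-82.8 -17.2 -16.1]
  hole 11 [-82.5  16.6 -16.1]
scene head x [-111.9  -55.4] y [-28.1  31.7]
  hole 16 [-82.2 -14.6 -16.2]
  hole 15 [-82.8  18.8 -16.1]
nose x [18.58975205 18.74101141 19.03374884]
y edges [-23.24357069  26.4612216 ]
stud 59 [-4.51265524 13.29181888] [ 2.79243737 20.4171476 ] top [-1.08859932 16.88299882] 28
stud 58 [ -4.54679422 -20.03676267] [  3.22525633 -13.1629623 ] top [ -1.01036983 -16.85912208] 27
[[-7,-28,0,0.01],[-8,-28,0,0.01],[-8,-28,0,0.01],[-8,-28,0,0.01],[-8,-28,0,0.01],[-9,-28,0,0.01],[-9,-28,0,0.01],[-9,-27,0,0.0],[-9,-27,0,0.01],[-10,-27,0,0.0]]
[[-9,-27,0,0.01],[-10,-28,0,0.0],[-10,-27,0,0.01],[-10,-28,0,0.0]]
end [ 0.515  -0.1869  0.1595] 2.9347
```

{"name": "move_arm", "arguments": {"commands": [[[-7,-20,0,0.01],[-8,-28,0,0.01],[-8,-28,0,0.01],[-8,-28,0,0.01],[-8,-28,0,0.01],[-9,-28,0,0.01],[-9,-28,0,0.01],[-9,-27,0,0.0],[-9,-27,0,0.01],[-10,-27,0,0.0]]]}}

```text
t: 17.77
position: [0.4993, -0.0647, 0.1599]
eef_rot: [3.142, -0.0, 2.954]
wrist_force: [0.4, 0.0, -1.4]
finger_gap: 0.557
grasp_force: 72.1
```

{"name": "move_arm", "arguments": {"commands": [[[-9,-27,0,0.01],[-10,-28,0,0.0],[-10,-27,0,0.01],[-8,-20,0,0.0],[-2,-12,0,0],[0,-4,0,0],[0,0,0,0],[0,0,0,0],[0,0,0,0]]]}}

```text
t: 18.52
position: [0.5145, -0.1853, 0.1602]
eef_rot: [3.141, -0.0, 2.936]
wrist_force: [0.2, 1.0, -1.7]
finger_gap: 0.56
grasp_force: 72.2
```

```bash
python3 -c "
from h import *
s=readout.sense(); print(s['t'],s['position'],s['eef_rot'],s['joint_velocities'].round(2))
plan([.514,-.1875,.105],2.93,5)"
```

```text
18.5167 [ 0.51450586 -0.18528145  0.16024304] [ 3.14086820e+00 -3.48085157e-04  2.93624996e+00] [ 0.01 -0.    0.   -0.   -0.   -0.  ]
[[0,0,11,0.0],[0,-1,11,0.0],[0,0,11,0.0],[0,-1,11,0.0],[0,0,11,0.01]]
end [ 0.5141 -0.1872  0.1052] 2.9262
```

{"name": "move_arm", "arguments": {"commands": [[[0,0,8,0],[0,-1,12,0],[0,0,14,0],[0,-1,12,0],[0,0,7,0],[0,0,3,0],[0,0,0,0],[0,0,0,0]]]}}

```text
t: 19.18
position: [0.5143, -0.1886, 0.1042]
eef_rot: [3.142, 0.0, 2.935]
wrist_force: [0.2, -0.6, -1.7]
finger_gap: 0.562
grasp_force: 72.1
```

```bash
cat >> h.py <<'E'
def fit(tag,a=.1,off=-24.4):
    """plate outline, holes and (from holes/edges seen) in tool mm, by both fixed cameras"""
    s=readout.sense(); T=Ro.from_euler('xyz',s['eef_rot']).as_matrix(); p=np.array(s['position']); out=[]
    print(s['t'],p.round(4),s['eef_rot'].round(4),s['wrist_force'].round(1))
    for n in ['side','scene']:
        K,R,t=cam(n); c=-R.T@t; im,d=imaging.capture(n); w=cloud(n,d)
        v,u=np.mgrid[:384,:512]; ray=np.stack([(u-K[0,2])/K[0,0],(v-K[1,2])/K[1,1],np.ones_like(u,float)],-1)@R
        nz=T@np.array([a,0,1]); k=(off/1000-(c-p)@nz)/(ray@nz); X=((c+ray*k[...,None])-p)@T*1000
        gap=((w-p)@T*1000)[...,2]-X[...,2]; on=abs(gap)<7
        h=on&(X[...,0]<-55)&(X[...,0]>-120)&(abs(X[...,1])<40); l=X[h]; print(n,'head x',np.percentile(l[:,0],[.5,99.5]).round(1),'y',np.percentile(l[:,1],[.5,99.5]).round(1))
        A=np.c_[l[:,:2],np.ones(len(l))]; print('  tilt',np.linalg.lstsq(A,((w-p)@T*1000)[h][:,2],rcond=None)[0].round(3))
        tc=(np.array([[-82,0,-17.]])/1000)@T.T+p; uv=pix(n,tc)[0].astype(int)
        out.append(cv2.resize(im[uv[1]-28:uv[1]+28,uv[0]-36:uv[0]+36],(396,308),interpolation=cv2.INTER_CUBIC))
        np.savez(f'{tag}_{n}.npz',im=im,d=d)
    save(tag+'.png',np.hstack(out))
E
python3 - <<'E'
from h import *
fit('f1')
# studs in the initial fixed-camera pictures
o=np.array([.5937,-.2034]); yaw=np.deg2rad(-12.1); ax=np.array([np.cos(yaw),np.sin(yaw)]); ay=np.array([-ax[1],ax[0]])
for n in ['scene','side']:
    w=np.load(n+'.npz')['w'].reshape(-1,3); l=np.c_[(w[:,:2]-o)@ax,(w[:,:2]-o)@ay]*1000
    k=(w[:,2]>.064)&(w[:,2]<.08)&(abs(l[:,0])<12)&(abs(l[:,1])<30)
    for sg in (1,-1): q=k&(l[:,1]*sg>0); print(n,'stud',q.sum(),l[q].mean(0).round(1),w[q][:,2].mean().round(4))
    k=(w[:,2]>.056)&(w[:,2]<.064)&(abs(l[:,0])<60)&(abs(l[:,1])<50); print('  seat',np.percentile(l[k],[.5,99.5],axis=0).round(1).tolist(),cv2.minAreaRect(l[k].astype(np.float32))[2])
E
```

```text
19.1833 [ 0.5143 -0.1886  0.1042] [3.1416 0.     2.9349] [ 0.2 -0.6 -1.7]
side head x [-112.5  -55.5] y [-32.6  31.1]
  tilt [-1.1100e-01  1.4000e-02 -2.5683e+01]
scene head x [-111.2  -55.8] y [-28.   33.1]
  tilt [-1.0100e-01  3.0000e-03 -2.3678e+01]
scene stud 5 [ 0.8 20.5] 0.0685
scene stud 5 [  0.4 -15.5] 0.0681
  seat [[-49.4, -37.1], [42.6, 43.5]] 0.9467211961746216
side stud 5 [ 2.  17.8] 0.069
side stud 4 [  1.6 -17.2] 0.0702
  seat [[-48.5, -40.9], [37.4, 41.3]] 1.0540903806686401
```

View pics/f1.png

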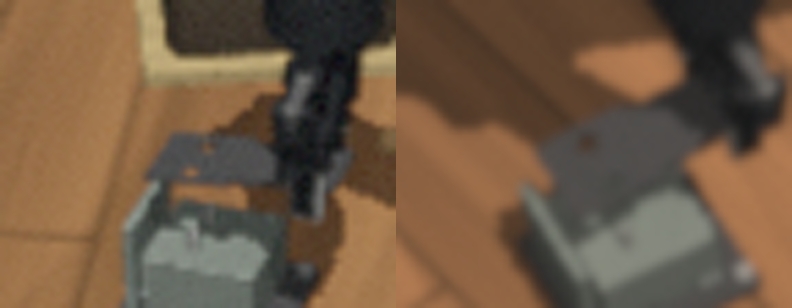

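{"name": "move_arm", "arguments": {"commands": [[[0.6,1.9,2,0],[0,0,6,0],[0,0,8,0],[0,0,8,0],[0,0,6,0],[0,0,4,0],[0,0,2,0],[0,0,0,0],[0,0,0,0]]]}}

```text
t: 20.03
position: [0.514, -0.1866, 0.0681]
eef_rot: [3.142, -0.0, 2.935]
wrist_force: [-0.4, 0.4, -1.3]
finger_gap: 0.558
grasp_force: 72.2
```

```bash
python3 -c "
from h import *
fit('f2')"
```

```text
20.0333 [ 0.514  -0.1866  0.0681] [ 3.1415e+00 -2.0000e-04  2.9348e+00] [-0.4  0.4 -1.3]
side head x [-119.5  -55.5] y [-32.3  33.8]
  tilt [-1.3000e-01  2.1000e-02 -2.7042e+01]
scene head x [-119.7  -55.1] y [-28.1  35.1]
  tilt [-1.0200e-01 -1.0000e-03 -2.3691e+01]
```

View pics/f2.png

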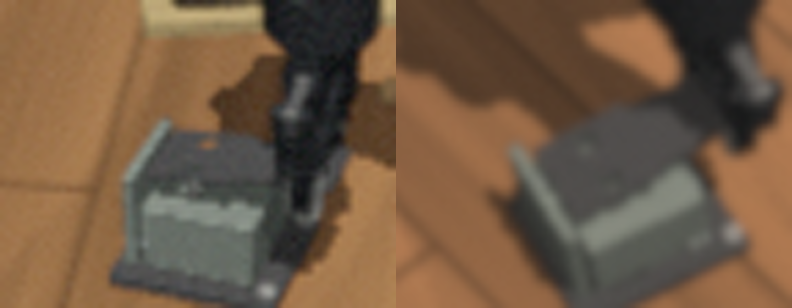

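Both views show the head just above the seat and in front of the back stop. In the scene half, grey stud tips show through the holes at (587,150) and (612,187), so I lower slowly.

{"name": "move_arm", "arguments": {"commands": [[[0,0,1,0],[0,0,1,0],[0,0,1,0],[0,0,1,0],[0,0,1,0],[0,0,1,0],[0,0,0,0]]]}}

```text
t: 20.72
position: [0.5138, -0.1865, 0.0618]
eef_rot: [3.141, -0.001, 2.935]
wrist_force: [0.2, 0.1, -1.5]
finger_gap: 0.554
grasp_force: 72.2
```

{"name": "move_arm", "arguments": {"commands": [[[0,0,0.5,0],[0,0,0.5,0],[0,0,0.5,0],[0,0,0.5,0],[0,0,0,0]]]}}

```text
t: 21.13
position: [0.5139, -0.1866, 0.0601]
eef_rot: [3.142, -0.0, 2.935]
wrist_force: [-0.7, 0.2, -1.0]
finger_gap: 0.558
grasp_force: 72.2
```

{"name": "move_arm", "arguments": {"commands": [[[0,0,0.5,0],[0,0,0.5,0],[0,0,0.5,0],[0,0,0.5,0],[0,0,0,0]]]}}

```text
t: 21.55
position: [0.5139, -0.1866, 0.0581]
eef_rot: [3.142, -0.0, 2.935]
wrist_force: [0.7, 0.1, -1.7]
finger_gap: 0.555
grasp_force: 72.2
```

{"name": "move_arm", "arguments": {"commands": [[[0,0,0.5,0],[0,0,0.5,0],[0,0,0.5,0],[0,0,0.5,0],[0,0,0,0]]]}}

```text
t: 21.97
position: [0.5139, -0.1866, 0.056]
eef_rot: [3.142, -0.0, 2.935]
wrist_force: [0.5, 0.2, -1.1]
finger_gap: 0.558
grasp_force: 72.2
```

{"name": "move_arm", "arguments": {"commands": [[[0,0,0.5,0],[0,0,0.5,0],[0,0,0.5,0],[0,0,0.5,0],[0,0,0,0]]]}}

```text
t: 22.38
position: [0.5139, -0.1866, 0.054]
eef_rot: [3.141, -0.0, 2.935]
wrist_force: [0.1, -0.3, -1.3]
finger_gap: 0.557
grasp_force: 72.2
```

{"name": "move_arm", "arguments": {"commands": [[[0,0,0.5,0],[0,0,0.5,0],[0,0,0,0]]]}}

```text
t: 22.63
position: [0.514, -0.1866, 0.0531]
eef_rot: [3.142, -0.0, 2.935]
wrist_force: [-0.1, 1.2, -1.8]
finger_gap: 0.556
grasp_force: 72.2
```

{"name": "move_arm", "arguments": {"commands": [[[0,0,0.5,0],[0,0,0.5,0],[0,0,0,0]]]}}

```text
t: 22.88
position: [0.514, -0.1866, 0.0521]
eef_rot: [3.142, -0.0, 2.935]
wrist_force: [-0.1, -0.1, -1.6]
finger_gap: 0.56
grasp_force: 72.2
```

{"name": "move_arm", "arguments": {"commands": [[[0,0,0.5,0],[0,0,0.5,0],[0,0,0,0]]]}}

```text
t: 23.13
position: [0.514, -0.1866, 0.0511]
eef_rot: [3.142, -0.0, 2.935]
wrist_force: [-0.0, -0.1, -1.0]
finger_gap: 0.557
grasp_force: 72.2
```

{"name": "move_arm", "arguments": {"commands": [[[0,0,0.4,0],[0,0,0.4,0],[0,0,0,0]]]}}

```text
t: 23.38
position: [0.514, -0.1866, 0.0503]
eef_rot: [3.142, -0.0, 2.935]
wrist_force: [-0.3, -0.7, -1.6]
finger_gap: 0.561
grasp_force: 72.2
```

{"name": "move_arm", "arguments": {"commands": [[[0,0,0.4,0],[0,0,0.4,0],[0,0,0,0]]]}}

```text
t: 23.63
position: [0.5141, -0.1867, 0.0496]
eef_rot: [-3.142, 0.0, 2.935]
wrist_force: [0.3, -0.0, -1.3]
finger_gap: 0.555
grasp_force: 72.1
```

{"name": "move_arm", "arguments": {"commands": [[[0,0,0.4,0],[0,0,0.4,0],[0,0,0,0]]]}}

```text
t: 23.88
position: [0.5141, -0.1867, 0.0489]
eef_rot: [3.142, 0.0, 2.935]
wrist_force: [-0.5, -0.7, 0.2]
finger_gap: 0.557
grasp_force: 72.1
```

The head's end has touched the seat. I'll ease the grip and lower so the plate pivots flat.

{"name": "move_arm", "arguments": {"commands": [[[0,0,0,0],[0,0,0,0],[0,0,0.4,0],[0,0,0.4,0],[0,0,0,0]]], "squeeze": 25}}

```text
t: 24.3
position: [0.5141, -0.1867, 0.048]
eef_rot: [-3.142, 0.0, 2.935]
wrist_force: [-0.2, 0.1, -0.2]
finger_gap: 0.556
grasp_force: 72.1
```

{"name": "move_arm", "arguments": {"commands": [[[0,0,0.4,0],[0,0,0.4,0],[0,0,0.4,0],[0,0,0,0]]]}}

```text
t: 24.63
position: [0.5141, -0.1867, 0.0468]
eef_rot: [-3.142, 0.0, 2.935]
wrist_force: [-0.6, 0.2, -0.2]
finger_gap: 0.559
grasp_force: 72.1
```

{"name": "move_arm", "arguments": {"commands": [[[0,0,0.5,0],[0,0,0.5,0],[0,0,0.5,0],[0,0,0.5,0],[0,0,0,0]]]}}

```text
t: 25.05
position: [0.5141, -0.1867, 0.0448]
eef_rot: [-3.142, 0.0, 2.935]
wrist_force: [-1.1, 0.0, 0.8]
finger_gap: 0.558
grasp_force: 72.1
```

{"name": "move_arm", "arguments": {"commands": [[[0,0,0.5,0],[0,0,0.5,0],[0,0,0.5,0],[0,0,0.5,0],[0,0,0,0]]]}}

```text
t: 25.47
position: [0.5141, -0.1867, 0.0428]
eef_rot: [-3.142, 0.0, 2.935]
wrist_force: [-0.8, 0.2, 2.7]
finger_gap: 0.562
grasp_force: 72.1
```

{"name": "move_arm", "arguments": {"commands": [[[0,0,0.4,0],[0,0,0.4,0],[0,0,0.4,0],[0,0,0,0]]]}}

```text
t: 25.8
position: [0.5141, -0.1867, 0.0417]
eef_rot: [-3.141, 0.0, 2.935]
wrist_force: [-1.2, -0.6, 1.7]
finger_gap: 0.557
grasp_force: 72.1
```

```bash
python3 -c "
from h import *
fit('f3',.03,-22.5)"
```

```text
25.8 [ 0.5141 -0.1867  0.0417] [-3.1415e+00  2.0000e-04  2.9348e+00] [-1.2 -0.6  1.7]
side head x [-119.8  -55.5] y [-38.7  39.3]
  tilt [ -0.03    0.033 -24.099]
scene head x [-111.7  -55.7] y [-34.6  39. ]
  tilt [-3.6000e-02  7.0000e-03 -2.3222e+01]
```

{"name": "move_arm", "arguments": {"commands": [[[0,0,0.4,0],[0,0,0.4,0],[0,0,0.4,0],[0,0,0,0]]]}}

```text
t: 26.23
position: [0.5141, -0.1867, 0.0404]
eef_rot: [-3.142, 0.0, 2.935]
wrist_force: [-1.9, 0.7, 2.0]
finger_gap: 0.559
grasp_force: 72.1
```

{"name": "move_arm", "arguments": {"commands": [[[0,0,0.3,0],[0,0,0.3,0],[0,0,0,0]]]}}

```text
t: 26.48
position: [0.5141, -0.1867, 0.0398]
eef_rot: [-3.142, 0.0, 2.935]
wrist_force: [-2.2, -0.4, 2.4]
finger_gap: 0.556
grasp_force: 72.1
```

{"name": "move_arm", "arguments": {"commands": [[[0,0,0.3,0],[0,0,0.3,0],[0,0,0,0]]]}}

```text
t: 26.73
position: [0.5141, -0.1867, 0.0392]
eef_rot: [-3.142, 0.0, 2.935]
wrist_force: [-1.9, 0.4, 1.8]
finger_gap: 0.56
grasp_force: 72.2
```

{"name": "move_arm", "arguments": {"commands": [[[0,0,0.3,0],[0,0,0.3,0],[0,0,0,0]]]}}

```text
t: 26.98
position: [0.514, -0.1867, 0.0386]
eef_rot: [-3.142, 0.0, 2.935]
wrist_force: [-2.0, 0.0, 3.5]
finger_gap: 0.556
grasp_force: 72.2
```

{"name": "move_arm", "arguments": {"commands": [[[0,0,0.3,0],[0,0,0,0]]]}}

```text
t: 27.15
position: [0.5141, -0.1867, 0.0386]
eef_rot: [-3.142, 0.0, 2.935]
wrist_force: [-2.2, 0.5, 5.2]
finger_gap: 0.561
grasp_force: 72.2
```

```bash
python3 -c "
from h import *
fit('f4',0,-22.5)"
```

```text
27.15 [ 0.5141 -0.1867  0.0386] [-3.1415e+00  1.0000e-04  2.9348e+00] [-2.2  0.5  5.2]
side head x [-119.5  -55.3] y [-39.2  39.3]
  tilt [-1.4000e-02  2.5000e-02 -2.5203e+01]
scene head x [-112.1  -55.4] y [-35.5  38.7]
  tilt [-1.8000e-02  6.0000e-03 -2.4126e+01]
```

{"name": "move_arm", "arguments": {"commands": [[[0,0,-0.4,0],[0,0,0,0]]]}}

```text
t: 27.42
position: [0.5141, -0.1867, 0.0387]
eef_rot: [-3.142, 0.0, 2.935]
wrist_force: [-2.9, 0.4, 3.3]
finger_gap: 0.561
grasp_force: 72.2
```

{"name": "move_arm", "arguments": {"commands": [[[0,0,0,0],[0,0,0,0],[0,0,0,0],[0,0,0,0],[0,0,0,0]]], "fingers": 85}}

```text
t: 27.83
position: [0.5138, -0.1865, 0.0382]
eef_rot: [3.141, -0.001, 2.935]
wrist_force: [-0.1, 0.7, 0.6]
finger_gap: 0.851
grasp_force: 0.0
```

{"name": "move_arm", "arguments": {"commands": [[[0,0,-2,0],[0,0,-5,0],[0,0,-10,0],[0,0,-15,0],[0,0,-20,0],[0,0,-20,0],[0,0,-20,0],[0,0,-15,0],[0,0,-8,0],[0,0,0,0]]]}}

```text
t: 28.67
position: [0.5158, -0.1875, 0.1573]
eef_rot: [-3.14, 0.006, 2.935]
wrist_force: [0.1, 0.0, 0.8]
finger_gap: 0.85
grasp_force: 0.0
```

{"name": "move_arm", "arguments": {"commands": [[[10,0,-10,0],[15,0,-15,0],[10,0,-10,0],[0,0,0,0],[0,0,0,0],[0,0,0,0]]]}}

```text
t: 29.17
position: [0.4797, -0.1794, 0.1875]
eef_rot: [3.141, -0.001, 2.935]
wrist_force: [0.1, 1.2, 0.2]
finger_gap: 0.851
grasp_force: 0.0
```

```bash
python3 - <<'E'
from h import *
s=readout.sense(); print(s['t'],s['position'],s['wrist_force'])
im,d=imaging.capture('wrist'); w=cloud('wrist',d); save('e.png',cv2.resize(im,(800,600)))
o=np.array([.5937,-.2034]); yaw=np.deg2rad(-11.9); ax=np.array([np.cos(yaw),np.sin(yaw)]); ay=np.array([-ax[1],ax[0]])
a=(w[...,:2]-o)@ax*1000; b=(w[...,:2]-o)@ay*1000
k=(a>-110)&(a<32)&(abs(b)<40)&(abs(w[...,2]-.063)<.006)&(im.max(-1)<140)
P=w[k]; A=np.c_[a[k],b[k],np.ones(k.sum())]; print(k.sum(),np.percentile(A[:,0],[.5,99.5]),np.percentile(A[:,1],[.5,99.5]),np.linalg.lstsq(A,P[:,2]*1000,rcond=None)[0])
E
```

```text
29.1667 [ 0.47973169 -0.17936602  0.18749913] [0.06031916 1.22029333 0.21451817]
6952 [-99.54991478  29.78809829] [-38.95684296  30.07431048] [-6.25307623e-04  8.09564872e-03  6.36271210e+01]
```

View pics/e.png

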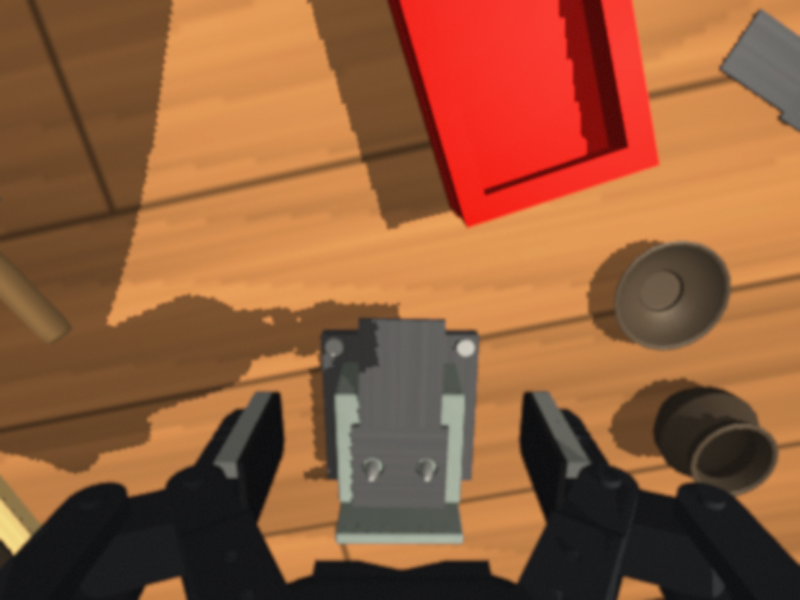

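The template lies flat on the seat (tilt about 0), from -99.5 to +29.8 mm. Both studs stand through the holes at (373,470) and (428,470), and the robot touches nothing.

```bash
python3 -c "
from bench import job
print(job.hand_in())"
```

```text
the job is handed in; nothing more can be done
None
```

I slid the template out over the block's front edge, pinched it by its tongue and lowered it flat over both studs of the holder. I handed the job in at about 29 s of robot time; no verdict came back.

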